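# Build a prism-and-antenna target on the bench pillar

### The arm

A 6-joint arm with a two-finger parallel gripper is mounted at the origin on a cart in front of the work surface, level with it; the furniture and walls round the work are solid. World frame = base frame: x ahead of the robot, y to its left, z up, the work surface at z = 0. Lengths are in mm, angles in rad, forces in N, time in s.
With the tool pointing down it reaches from about 350 to 975 mm from the base axis. Payload 7.1 kg.
Tool frame: the origin (TCP) lies on the front face of the gripper's body, between the roots of the fingers; the fingertips stand 80 mm ahead of it and the grasp point (between the pads) lies 61 mm ahead of it (env.tips_ahead is the distance from the TCP to the fingertips, in mm); z points along the fingers, y is the line along which they close (so a half turn about z gives the same grasp; the last joint's range is limited). The gripper opens to 88 mm and grips with 3 to 60 N. Pads are 20 mm wide; open, the fingers measure 115 mm over their backs; the gripper's body (75 mm by 178 mm) begins 61 mm behind the grasp point.
Start: joints at [-1.324, 0.423, 1.63, -0, 1.089, -0.019], TCP at [164.195, -603.03, 302.675] pointing down, gripper open.
Joint ranges: [-3, 3], [-0.9, 2.11], [0.09, 2.58], [-1.31, 4.45], [0.11, 2.69], [-2.54, 2.54]. Speed limits (rad/s): [2.39, 2.39, 3.01, 3.14, 3.14, 3.14].

### API

Orientations are given as a unit quaternion [x, y, z, w].
In Python, from station import env, set_gripper, viewer, workorder gives the robot as it stands. Calls block until the motion is done:
- env.reach(position, orientation): joint-space move of the TCP to a pose.
- env.move_l(position, rot=None, rate=150, f_stop=None): straight line of the TCP; rot=None keeps the orientation; rate is the mean speed in mm/s. With f_stop (N) it stops when the force on the tool has changed by that much, and returns True; else False.
- env.move_joints(angles): joint-space move.
- set_gripper(opening): finger opening in mm; the grip force is fixed at half the most; returns when the fingers have stopped.
- env.hold(seconds).
- env.ik(position, orientation): joint angles nearest the present ones, or None.
- env.read_state(): the state.
- viewer.camera(name): name is "side" or "top"; returns the picture (480x640x3 uint8, blue, green, red); there is no depth.
- viewer.camera_params(name): a dict with "fx", "fy", "cx", "cy" (pixels), "dist" ([k1, k2, p1, p2, k3] as OpenCV has them; the pictures are not rectified), "pose" (4x4, takes a point from camera to world coordinates). Camera axes: x right, y up, looking along -z (the intrinsics and any distortion apply to the point x, -y, -z); pixel columns grow to the right and rows downward; lengths in mm; the calibration is good to about 2 mm. A picture is of the moment at which its call begins. camera_params takes no time and is no camera call.
A pose or a line that the arm cannot do raises env.IKError and nothing moves.
- workorder.sign_off(): hands the job in; it is judged then, once.
The state is a dict: "time_s": time; "qpos": joint angles; "dq": joint speeds; "tau": joint torques, N m; "tool_pos": TCP position; "orientation": TCP orientation; "force": force on the tool from outside, world axes, zero at the start; "wrist_torque": the same for the moment, N m; "width": finger opening in mm; "grip_force": force on a finger pad.
Only numpy, scipy, OpenCV 4.12 (cv2) and the standard library are available. Lean on these libraries where they do the work, as an engineer would, in place of code of your own. Each camera call takes 0.05 s, during which the arm holds its last target. There are 200 camera calls.

### The job

Build the survey target on the bench pillar from the bottom up: seat the tribrach on the pillar plate over its centring stud, then the carrier in the tribrach's bore, then the all-round prism on the carrier's stub, and last the antenna on the prism's top stud. Each part must sit fully down and upright on the one below before the next goes on; leave the eyepiece, the lens cap and the battery on the bench where they are.

Things in the scene. Friction and masses are not known exactly. Their poses are not given: they have to be found in the camera images.
- pillar_seat (a point): Fixed pillar head: grey foot, 112 mm across, under a bright steel plate, 102 mm across, with three dark radial grooves; plate top 14 mm above the bench. Brass centring stud in its middle: 16 mm diameter, 14 mm high, top 6 mm tapering to 8 mm. Point: centre of the plate's top face. (A shelf edge and a lamp hang about 0.5 m above the bench from x = 0.6 m on: carry nearer the robot.)
- tribrach_mid (a point): Tribrach, 54 mm high, 0.37-0.65 kg: triangular plates (corners 52 mm from the axis, tops of details at 32 mm) joined by three black screws; round collar, 60 mm diameter, 29 to 54 mm above the underside: grasp it here. Collar bore 39 mm diameter, 25 deep. Hole in the underside for the stud 20 mm diameter, 20 deep. Stands upright. Point on axis, 27 mm above the underside.
- carrier_mid (a point): Carrier, 70 mm high, 0.2-0.37 kg, round, upright on its spigot. From below: spigot 14 mm high, 36 mm diameter (narrows to 28 at its end); flange 62 mm across, 14-20 mm (tiny level on it, to 26 mm); green body 44 mm diameter, 20-52 mm: grasp here; brass stub 12 mm diameter, 52-70 mm, top 8 mm tapering to 5. Flange rests on the tribrach's collar. Point on axis, 35 mm above the underside.
- ring_prism_mid (a point): All-round prism, 70 mm high, 0.18-0.33 kg, round, upright: foot 48 mm across, 12 mm high; black drum 56 mm diameter, 12-58 mm, six round glass windows: grasp it here; steel stud on top 16 mm diameter, 58-70 mm, top 5 mm tapering to 8. Socket in the underside, 15 mm diameter, 26 deep, takes the carrier's stub; underside rests on the carrier's body. Point on axis, 35 mm above the underside.
- antenna_mid (a point): Antenna, 42 mm high, 58 mm diameter, 0.15-0.26 kg, round, upright: grey base and pale low dome, sides straight up to 28 mm: grasp them. Socket in the flat underside, 19 mm diameter, 14 deep, takes the prism's stud; the underside rests on the prism's drum. Point on axis, 21 mm above the underside.
- eye_mid (a point): Black eyepiece standing on its flange, 34 mm diameter, 42 mm high; bystander, loose: leave it where it is. Point half-way up.
- cap_mid (a point): Black lens cap, flat disc 56 mm diameter, 13 mm high; bystander, loose: leave it where it is. Point half-way up.
- pack_mid (a point): Dark grey instrument battery block, 39 x 68 x 60 mm high; bystander, loose: leave it where it is. Point half-way up.
There are look-alikes about, which are no part of the job. Leave any pink or purple look-alike of the part that bears carrier_mid alone.

How it is judged (in metres and radians):
On the way, in this order (a step that is already met when the one before it is completed fails the run):
1. the tribrach sits down on the pillar plate over the stud (horizontal distance between tribrach_mid and pillar_seat below 0.006 m and z of tribrach_mid in the frame of pillar_seat between 0.023 and 0.031 m and angle between tribrach_mid's own z axis and vertical below 0.06 rad), for 0.2 s.
2. the carrier sits in the tribrach, its flange on the collar (all of step 1 and horizontal distance between carrier_mid and tribrach_mid below 0.006 m and z of carrier_mid in the frame of tribrach_mid between 0.044 and 0.052 m and angle between carrier_mid's own z axis and vertical below 0.06 rad), for 0.2 s.
3. the prism sits on the carrier's stub (all of step 2 and horizontal distance between ring_prism_mid and carrier_mid below 0.006 m and z of ring_prism_mid in the frame of carrier_mid between 0.048 and 0.056 m and angle between ring_prism_mid's own z axis and vertical below 0.06 rad), for 0.2 s.
4. the antenna sits on the prism's stud (all of step 3 and horizontal distance between antenna_mid and ring_prism_mid below 0.006 m and z of antenna_mid in the frame of ring_prism_mid between 0.04 and 0.048 m and angle between antenna_mid's own z axis and vertical below 0.06 rad), for 0.2 s.
At the end, for the whole second after the job is handed in: Tribrach on the pillar plate, carrier in the tribrach, prism on the carrier and antenna on the prism, each within 6 mm sideways and 4 mm in height of fully seated on the part below, upright within 0.06 rad, all at rest and released (all of step 4 and linear speed of each of tribrach, carrier, ring_prism, antenna below 0.02 m/s); the robot touches nothing.
It fails at once if the eyepiece was shifted by more than 20 mm (distance of eye_mid from where it was at the start of the episode above 0.02 m).
It fails at once if the lens cap was shifted by more than 20 mm (distance of cap_mid from where it was at the start of the episode above 0.02 m).
It fails at once if the battery was shifted by more than 20 mm (distance of pack_mid from where it was at the start of the episode above 0.02 m).
It also fails if it takes over 128 s, if anything falls off the work surface, if the arm or the gripper's body presses on something with over 40 N, if the wrist force passes 120 N, or if a joint passes its speed limit or range.

## Working session

There is one attempt and no reset: what is moved stays moved. The work goes in short steps, each a Python script; the robot and the scene stay as the last script left them, time stands still between calls to the robot, and variables do not carry over. Pictures are saved under pics/ and viewed, at most 14 in all, crops included, and the job is handed in when it is done.

```bash
ls; mkdir -p pics
python3 - <<'E'
from station import env,viewer
import cv2
for n in("top","side"):
    cv2.imwrite(f"pics/{n}0.png",viewer.camera(n)); p=viewer.camera_params(n); print(n,p)
s=env.read_state();print(s["time_s"],s["orientation"],s["width"])
E
```

```text
pics
top {'fx': 615.7132287062419, 'fy': 615.7132287062419, 'cx': 329.77399731429915, 'cy': 242.37073178819202, 'dist': array([0.05023403, 0.        , 0.        , 0.        , 0.        ]), 'pose': array([[ 1.59302599e-02,  9.92604092e-01, -1.20346763e-01,
         3.75757880e+02],
       [-9.99853755e-01,  1.50653174e-02, -8.09356611e-03,
        -1.36862543e+02],
       [-6.22064465e-03,  1.20458095e-01,  9.92698923e-01,
         1.46494574e+03],
       [ 0.00000000e+00,  0.00000000e+00,  0.00000000e+00,
         1.00000000e+00]])}
side {'fx': 604.5517750471048, 'fy': 604.5517750471048, 'cx': 311.77238728001134, 'cy': 239.76245721755612, 'dist': array([-0.07772798,  0.        ,  0.        ,  0.        ,  0.        ]), 'pose': array([[-9.10214696e-01,  2.42309073e-01, -3.35850443e-01,
        -2.32158287e+01],
       [-4.13697083e-01, -4.94639589e-01,  7.64320875e-01,
         1.11461261e+03],
       [ 1.90769574e-02,  8.34636442e-01,  5.50470780e-01,
         9.38732300e+02],
       [ 0.00000000e+00,  0.00000000e+00,  0.00000000e+00,
         1.00000000e+00]])}
0.1 [ 9.91182382e-01  1.32502990e-01 -8.56795922e-05 -6.59517343e-04] 87.7908665833962
```

View pics/top0.png

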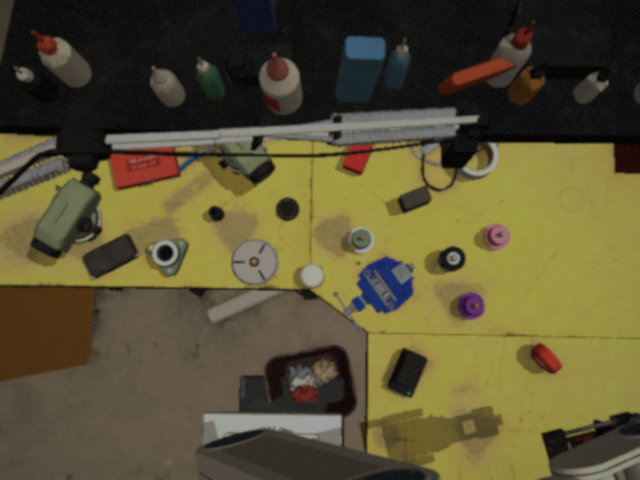

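View pics/side0.png

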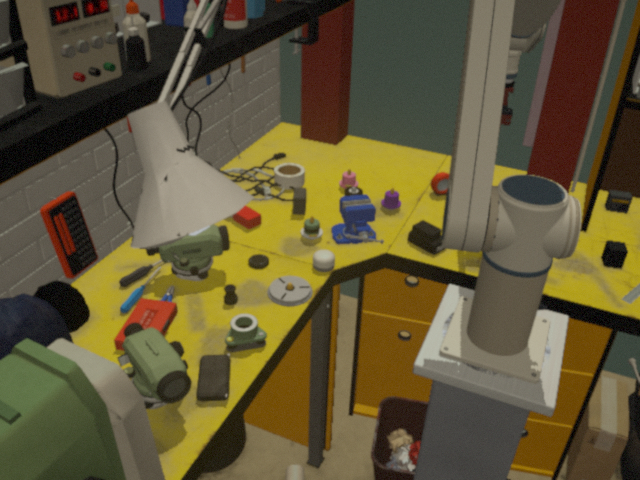

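The top view shows the tribrach at (167,254), pillar (254,262), antenna (312,276), green carrier (360,240) and prism (452,259). The eyepiece is at (216,213), the cap at (288,209) and the battery at (415,200). The pink and purple decoys are at (497,237) and (471,306). I'll enlarge these next.

```bash
cat > h.py <<'E'
import numpy as np,cv2
from station import env,set_gripper,viewer,workorder
P={n:viewer.camera_params(n) for n in("top","side")}
def K(p): return np.array([[p["fx"],0,p["cx"]],[0,p["fy"],p["cy"]],[0,0,1.]])
F=np.diag([1.,-1,-1])
def unproj(n,uv,z):
    p=P[n];d=cv2.undistortPoints(np.array([[uv]],float),K(p),p["dist"])[0,0]
    r=p["pose"][:3,:3]@F@np.array([d[0],d[1],1]);o=p["pose"][:3,3]
    return o+r*(z-o[2])/r[2]
def proj(n,X):
    p=P[n];R=(p["pose"][:3,:3]@F).T;t=-R@p["pose"][:3,3]
    return cv2.projectPoints(np.array(X,float).reshape(-1,1,3),cv2.Rodrigues(R)[0],t,K(p),p["dist"])[0][:,0]
def circ(x,y,z,r):
    a=np.linspace(0,2*np.pi,40);return np.c_[x+r*np.cos(a),y+r*np.sin(a),0*a+z]
def crop(im,c,w=34,s=6):
    u,v=map(int,c);return cv2.resize(im[v-w:v+w,u-w:u+w],None,fx=s,fy=s,interpolation=cv2.INTER_CUBIC)
E
python3 - <<'E'
import numpy as np,cv2
def mont(im,cs,w,s,f):
    t=[]
    for c in cs:
        u,v=c;k=cv2.resize(im[v-w:v+w,u-w:u+w],None,fx=s,fy=s,interpolation=cv2.INTER_CUBIC)
        k=cv2.convertScaleAbs(k,alpha=1.4)
        for i in range(0,2*w,10):
            cv2.line(k,(i*s,0),(i*s,6 if i%20 else 12),(0,0,255),1);cv2.line(k,(0,i*s),(6 if i%20 else 12,i*s),(0,0,255),1)
        t.append(k)
    cv2.imwrite(f,np.vstack([np.hstack(t[:3]),np.hstack(t[3:])]))
mont(cv2.imread('pics/top0.png'),[(167,254),(254,262),(312,276),(360,240),(452,259),(415,200)],30,4,'pics/m_top.png')
mont(cv2.imread('pics/side0.png'),[(245,332),(290,290),(323,260),(312,230),(355,195),(300,200)],30,4,'pics/m_side.png')
E
```

```text
(no output)
```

View pics/m_top.png

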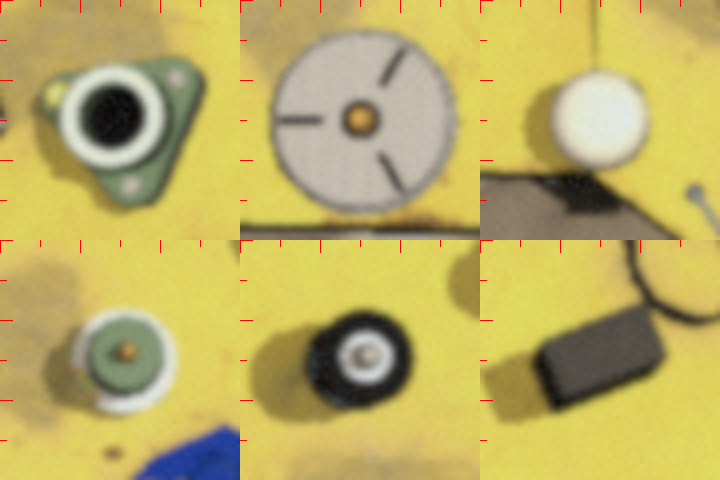

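View pics/m_side.png

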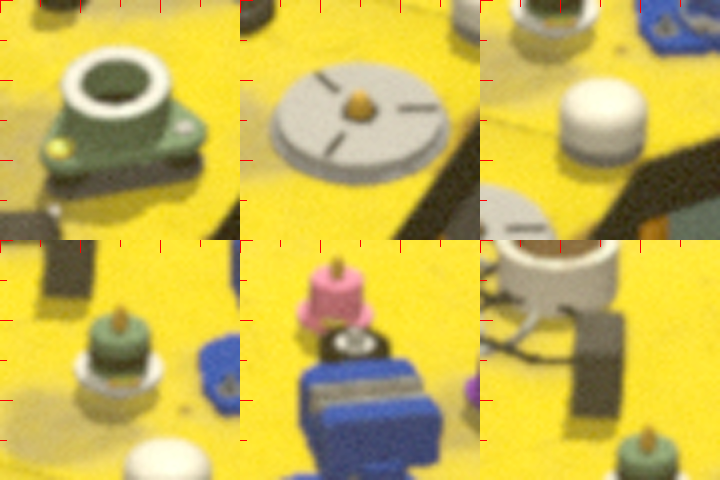

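The crops show sharp outlines for every part. I'll triangulate from them and cross-check top against side.

Run:
```python
from h import *
np.set_printoptions(precision=1,suppress=True)
for n,t,s,z in[("trib",(164.4,252.4),(244.1,322.1),54),("plate",(254.6,261.9),(289.6,288.9),14),("studtip",(253.9,261.4),(289.6,284.6),28),("ant28",(311.7,275.6),None,28),
 ("carr70",(361.4,237.4),(311.9,216.6),70),("carr20",(360.9,239.9),None,20),("prism70",(453.1,257.1),(352.6,188.6),70),
 ("vise",(385,285),None,60),("viseL",(345,310),None,30),("viseR",(410,270),None,60),("eye",(216,211),None,42),("cap",(288,209),None,13),("pack",(415,198),None,60),("edge",(312,290),None,0)]:
    a=unproj("top",t,z);print(n,a,np.hypot(*a[:2]),unproj("side",s,z) if s else "")
# outline overlay checks
im=cv2.imread('pics/top0.png')
print(proj("top",circ(*unproj("top",(311.7,275.6),28)[:2],28,29)).ptp(0) if hasattr(np.ndarray,'ptp') else "")
# IK checks with several yaws
from scipy.spatial.transform import Rotation as R
```

```text
trib [517.8 254.5  54. ] 576.9740832034294 [514.2 251.4  54. ]
plate [502.4  52.   14. ] 505.128430645164 [498.9  55.7  14. ]
studtip [502.4  51.8  28. ] 505.04127089058795 [498.6  56.3  28. ]
ant28 [471.1 -84.2  28. ] 478.6111382751524 
carr70 [ 557.4 -197.5   70. ] 591.3586366665818 [ 554.7 -197.9   70. ]
carr20 [ 557.9 -198.6   20. ] 592.2131264289238 
prism70 [ 515.5 -405.7   70. ] 655.9862393318833 [ 512.1 -399.9   70. ]
vise [ 450.2 -252.7   60. ] 516.297601184578 
viseL [ 392.6 -162.9   30. ] 425.02894205228677 
viseR [ 485.4 -309.5   60. ] 575.6304477763186 
eye [618.2 142.2  42. ] 634.3388107726335 
cap [630.6 -23.9  13. ] 631.0908558241318 
pack [ 652.5 -321.    60. ] 727.1547330492757 
edge [438.8 -84.5   0. ] 446.89331832912 Traceback (most recent call last):
  File "<stdin>", line 9, in <module>
AttributeError: `ptp` was removed from the ndarray class in NumPy 2.0. Use np.ptp(arr, ...) instead.
```

Both cameras agree on every part to within 3–6 mm, which is calibration bias. I'll grasp the tribrach with two crossed squeezes, which centres it exactly and tells me the bias at that spot.

```bash
cat >> h.py <<'E'
from scipy.spatial.transform import Rotation as Rn
def quat(ax):  # tool down, closing axis at angle ax (deg) from world x
    return (Rn.from_euler('z',ax+90,degrees=True)*Rn.from_euler('x',180,degrees=True)).as_quat()
def best(pos,ax):
    c=[(np.abs(j[5]),a,np.round(j,2)) for a in(ax,ax+180) if (j:=env.ik(pos,quat(a))) is not None]
    return min(c,key=lambda t:t[0])
def pick(xy,axs,ztcp,zup,zcarry=330):
    """two crossed squeezes, then lift; returns axis used"""
    x,y=xy
    a=best([x,y,zup],axs[1])[1]; b=min((axs[0],axs[0]+180,axs[0]-180),key=lambda t:abs(t-a))
    set_gripper(88);env.reach([x,y,zup],quat(b));env.move_l([x,y,ztcp],rate=150)
    set_gripper(20);print("w1",env.read_state()["width"]);set_gripper(88)
    env.move_l([x,y,ztcp],rot=quat(a),rate=100)
    set_gripper(20);s=env.read_state();print("w2",s["width"],s["grip_force"],s["tool_pos"],"t",s["time_s"])
    return a
E
python3 - <<'E'
from h import *
for n,p,ax in[("trib",[516,253,230],0),("trib",[516,253,115],90),("carr",[556,-198,250],117),("carr",[556,-198,108],27),("pri",[514,-403,96],0),("pri",[514,-403,96],90),("ant",[471,-84,85],0),("ant",[471,-84,85],90),("pil",[501,54,130],0),("pil",[501,54,300],90),("pil",[501,54,300],0)]:
    print(n,ax,best(p,ax))
a=pick((516,253),(90,0),115.5,220)
E
```

```text
trib 0 (np.float64(0.4351572562826904), 0, array([ 0.44,  0.44,  1.79, -0.  ,  0.9 ,  0.44]))
trib 90 (np.float64(1.1356390705122061), 90, array([ 0.44,  0.62,  1.84,  0.  ,  0.68, -1.14]))
carr 117 (np.float64(0.7372813644255758), 297, array([-0.36,  0.44,  1.75, -0.  ,  0.96,  0.74]))
carr 27 (np.float64(0.8335149623693212), 27, array([-0.36,  0.65,  1.8 ,  0.  ,  0.69, -0.83]))
pri 0 (np.float64(0.6831577395176969), 0, array([-0.68,  0.73,  1.65,  0.  ,  0.76, -0.68]))
pri 90 (np.float64(0.8876385872772001), 270, array([-0.68,  0.73,  1.65, -0.  ,  0.76,  0.89]))
ant 0 (np.float64(0.2013638907966815), 0, array([-0.2 ,  0.6 ,  2.05, -0.  ,  0.49, -0.2 ]))
ant 90 (np.float64(1.369432435998215), 270, array([-0.2 ,  0.6 ,  2.05, -0.  ,  0.49,  1.37]))
pil 0 (np.float64(0.0837520128517304), 0, array([ 0.08,  0.53,  1.99, -0.  ,  0.62,  0.08]))
pil 90 (np.float64(1.4870443139431668), 90, array([ 0.08,  0.25,  1.9 ,  0.  ,  1.  , -1.49]))
pil 0 (np.float64(0.0837520128517304), 0, array([ 0.08,  0.25,  1.9 , -0.  ,  1.  ,  0.08]))
w1 59.59776098582496
w2 59.98287223028658 29.999864143319428 [515.81752846 252.97744147 115.48837757] t 7.8667
```

Both squeezes read 60 mm, so it's the collar and the part is centred. Next: lift it, hover over the pillar, and check with both cameras.

Run:
```python
from h import *
env.move_l([516,253,230],rate=150)
env.reach([500.6,53.9,115.5+14+25],quat(0))   # underside 39 above bench (stud top 28)
s=env.read_state();print(s["tool_pos"],s["width"],s["force"],s["time_s"])
t=[]
for n in("top","side"):
    im=viewer.camera(n);cv2.imwrite(f"pics/{n}1.png",im)
    c=proj(n,[[500.6,53.9,40]])[0].astype(int);print(n,c)
    k=cv2.convertScaleAbs(crop(im,c,40,1),alpha=1.4);k=cv2.resize(k,(400,400),interpolation=cv2.INTER_CUBIC)
    D=lambda X,col:cv2.polylines(k,[((proj(n,X)-c+40.5)*5).astype(int)],False,col,1)
    x,y=500.6,53.9;zb=39
    D(circ(x,y,zb+54,30),(0,0,255)); D(circ(x,y,zb+29,30),(0,0,255)); D(circ(x,y,zb+20,52),(255,0,0)); D(circ(x,y,14,51),(255,0,255))
    t.append(k)
cv2.imwrite("pics/hov.png",np.hstack(t))
```

```text
[501.45366639  54.46090507 154.70026492] 60.04091203571076 [ 1.0186926   0.41946818 -6.07442488] 9.6417
top [252 261]
side [289 279]
```

View pics/hov.png

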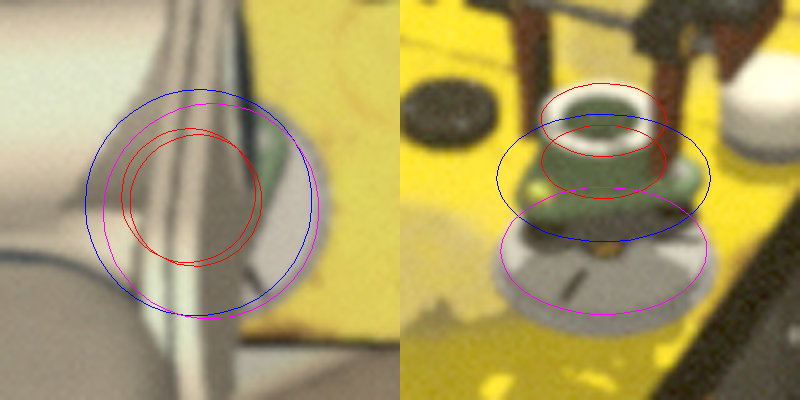

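The side view shows the collar hanging just above the plate, within about 1 px of prediction. I'll measure the collar ring numerically against the stud and plate in the same camera.

Run:
```python
from h import *
s=env.read_state();tp=s["tool_pos"];print(tp,s["time_s"])
im=cv2.imread("pics/side1.png");ref=cv2.imread("pics/side0.png")
def ring(im,c,w,h):
    u,v=c;k=cv2.resize(im[v-h:v+h,u-w:u+w],None,fx=8,fy=8,interpolation=cv2.INTER_CUBIC)
    hsv=cv2.cvtColor(k,cv2.COLOR_BGR2HSV);m=((hsv[...,1]<75)&(hsv[...,2]>125)).astype(np.uint8)
    n,l,st,_=cv2.connectedComponentsWithStats(m);i=1+np.argmax(st[1:,4]);
    p=cv2.convexHull(np.argwhere(l==i)[:,::-1].astype(np.int32));e=cv2.fitEllipse(p)
    return (np.array(e[0])+.5)/8-.5+[u-w,v-h],np.array(e[1])/8,st[i,4]/64
zc=tp[2]-115.5+54
print("now",ring(im,(289,264),18,14),"pred",proj("side",circ(tp[0],tp[1],zc,30))[:-1].mean(0))
print("trib0",ring(ref,(244,322),22,16),"pred",proj("side",circ(516,253,54,30))[:-1].mean(0))
print("plate0",ring(ref,(290,289),32,22),"pred at 500.6,53.9",proj("side",circ(500.6,53.9,14,51))[:-1].mean(0))
t0=cv2.imread("pics/top0.png")
print("T trib0",ring(t0,(164,252),18,18),proj("top",circ(516,253,54,30))[:-1].mean(0))
print("T plate0",ring(t0,(254,262),28,28),proj("top",circ(500.6,53.9,14,51))[:-1].mean(0))
```

```text
[501.69882739  55.18400696 155.11766904] 9.7417
now (array([288.64144516, 262.04323864]), array([14.87090969, 23.6458683 ]), np.float64(135.375)) pred [288.60222341 262.37125203]
trib0 (array([243.51365662, 322.32007027]), array([17.77570534, 27.06815338]), np.float64(220.515625)) pred [243.01751949 322.38685987]
plate0 (array([289.56600952, 288.4593792 ]), array([24.70007324, 44.19703674]), np.float64(696.5625)) pred at 500.6,53.9 [289.29855547 288.50138929]
T trib0 (array([164.15264511, 252.12848854]), array([25.55338097, 25.92791939]), np.float64(267.125)) [165.01088765 253.21002759]
T plate0 (array([254.07826805, 261.3255291 ]), array([41.6737442 , 42.45317841]), np.float64(1128.265625)) [253.75210276 262.71450364]
```

Run:
```python
from h import *
def st(m):
    s=env.read_state();print(m,np.round(s["tool_pos"],2),np.round(s["force"],1),round(s["width"],2),s["time_s"])
st("a");env.move_l([500,54.2,150],rate=60);st("b")
r=env.move_l([500,54.2,128.5],rate=30,f_stop=8);print(r);st("c")
```

```text
a [501.7   55.18 155.12] [ 0.7 -0.3 -5.1] 59.64 9.7417
b [499.96  54.98 149.91] [-0.7 -0.  -5.8] 59.68 9.9917
True
c [500.19  53.9  129.39] [-1.3 -0.4  5.2] 59.69 10.6583
```

It stopped at z=129.4, where fully seated is 129.5, so the tribrach is down over the stud. Release it, back off and look.

Run:
```python
from h import *
set_gripper(88);env.hold(.2);p=env.read_state()["tool_pos"];print(p)
env.move_l([500,54,260],rate=200)
env.reach([556,-198,230],quat(best([556,-198,230],27)[1]))
env.hold(.3)
ims={n:viewer.camera(n) for n in P};[cv2.imwrite(f"pics/{n}2.png",i) for n,i in ims.items()]
print(env.read_state()["tool_pos"],env.read_state()["time_s"])
t=[]
for n,X in(("side",(500,54,50)),("top",(500,54,50)),("side",(556,-198,40))):
    c=proj(n,[X])[0].astype(int);k=cv2.resize(cv2.convertScaleAbs(crop(ims[n],c,28,1),alpha=1.4),(260,260),interpolation=cv2.INTER_CUBIC)
    t.append(k)
    if n=="side" and X[0]==500: cv2.polylines(k,[((proj(n,circ(500,54,68,30))-c+28.5)*260/56).astype(int)],True,(0,0,255),1)
cv2.imwrite("pics/m2.png",np.hstack(t))
```

```text
[499.29073978  53.91001282 128.63047044]
[ 556.1502804  -197.43035126  230.22638194] 13.7167
```

View pics/m2.png

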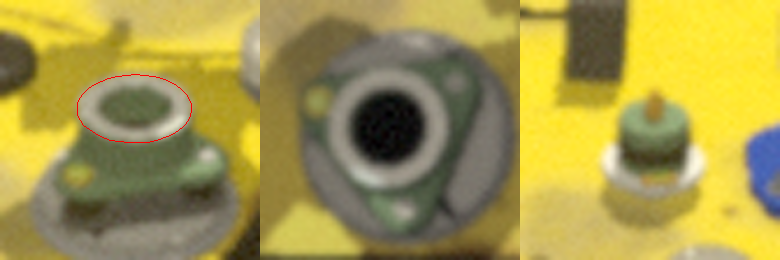

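The tribrach is level and seated, and its collar matches the predicted ring at (500,54). Next is the carrier, using squeeze axes that keep the gripper body clear of the vise.

```bash
cat >> h.py <<'E'
def st(m):
    s=env.read_state();print(m,np.round(s["tool_pos"],2),np.round(s["force"],1),round(s["width"],2),round(s["time_s"],1))
def place(xy,ax,zs,zc):
    """zs: TCP height when seated; zc: TCP height where engagement begins"""
    x,y=xy;a=best([x,y,zc+40],ax)[1]
    env.reach([x,y,zc+40],quat(a));env.move_l([x,y,zc+8],rate=100);env.hold(.3);st("pre")
    r=env.move_l([x,y,zs-1.5],rate=25,f_stop=8);st(f"down {r} want {zs}")
E
python3 - <<'E'
from h import *
a=pick((555,-197.7),(150,100),108.5,180)
env.move_l([555,-197.7,250],rate=150);st("lift")
place((500,54),90,162.5,176.5)
E
```

```text
w1 43.66876554083056
w2 43.81805240635005 29.990470111370087 [ 555.11179467 -197.8373907   108.58554103] t 18.875
lift [ 554.4  -197.44  249.01] [-0.8  0.3 -3.7] 43.55 20.0
pre [500.29  54.03 185.01] [ 0.2  0.5 -3.2] 43.66 22.9
down True want 162.5 [499.91  54.1  162.37] [-0.5  0.5  4.1] 43.42 23.7
```

The carrier is seated (162.4, expected 162.5). Release it and fetch the prism.

Run:
```python
from h import *
set_gripper(88);env.move_l([500,54,270],rate=200)
a=pick((513,-402.5),(-30,45),97,240)
env.move_l([513,-402.5,290],rate=150);st("lift")
ims={n:viewer.camera(n) for n in P};t=[]
for n,X in(("side",(500,54,60)),("top",(500,54,60)),("side",(513,-402,225))):
    c=proj(n,[X])[0].astype(int);t.append(cv2.resize(cv2.convertScaleAbs(crop(ims[n],c,28,1),alpha=1.4),(260,260),interpolation=cv2.INTER_CUBIC))
    cv2.imwrite(f"pics/{n}3.png",ims[n])
    if X[0]==500:
        for z,r in((74,31),(106,22)):cv2.polylines(t[-1],[((proj(n,circ(500,54,z,r))-c+28.5)*260/56).astype(int)],True,(0,0,255),1)
cv2.imwrite("pics/m3.png",np.hstack(t))
```

```text
w1 55.64642161084549
w2 56.080850152038934 29.999926223536022 [ 512.91422685 -402.61071645   97.03798192] t 31.575
lift [ 512.61 -402.18  288.86] [-0.2  0.1 -3.2] 55.44 33.0
```

View pics/m3.png

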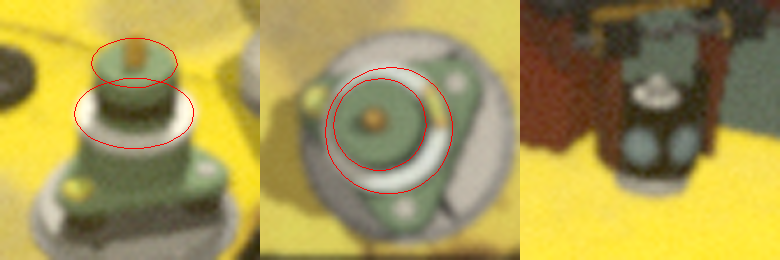

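The carrier is seated upright and matches the predicted rings. The prism hangs straight in the gripper, so it goes on next.

Run:
```python
from h import *
place((500,54),45,203,221)
```

```text
pre [500.27  54.01 229.51] [ 0.1 -0.5 -2.8] 55.78 35.5
down True want 203 [499.51  54.18 202.94] [-0.5  0.8  5.1] 55.65 36.5
```

The prism is seated (202.9, expected 203). Last part: the antenna.

Run:
```python
from h import *
print(proj("side",[[469,-83.3,28]]))
set_gripper(88);env.move_l([500,54,320],rate=200)
env.reach([469,-83.3,250],quat(best([469,-83.3,250],30)[1]))
a=pick((469,-83.3),(-45,30),86,160)
env.move_l([469,-83.3,330],rate=150);st("lift")
ims={n:viewer.camera(n) for n in P};t=[]
for n,X in(("side",(500,54,110)),("top",(500,54,100)),("side",(469,-83,265))):
    c=proj(n,[X])[0].astype(int);t.append(cv2.resize(cv2.convertScaleAbs(crop(ims[n],c,34,1),alpha=1.4),(260,260),interpolation=cv2.INTER_CUBIC))
    if X[0]==500:
        for z,r in((106,24),(164,28)):cv2.polylines(t[-1],[((proj(n,circ(500,54,z,r))-c+34.5)*260/68).astype(int)],True,(0,0,255),1)
cv2.imwrite("pics/m4.png",np.hstack(t))
```

```text
[[323.3014431  258.22576184]]
w1 57.26795044234212
w2 57.17662052881046 30.000017272832338 [468.97525498 -83.30639696  85.99508169] t 43.9417
lift [468.61 -83.22 329.24] [ 0.3  0.2 -1.8] 56.9 45.7
```

View pics/m4.png

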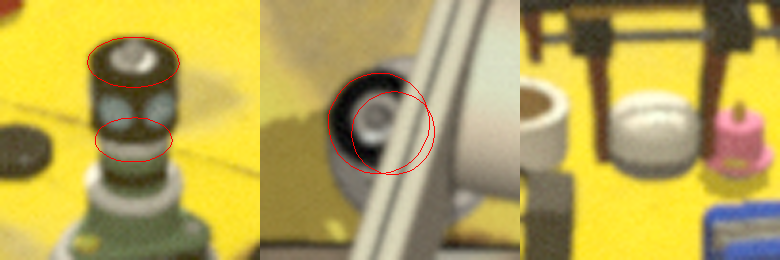

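The stack stands upright at (500,54), and the antenna hangs level in the gripper. Place it, release, retreat and check.

Run:
```python
from h import *
place((500,54),30,250,262)
s=env.read_state()["tool_pos"]
if s[2]<251.5:
    set_gripper(88);env.move_l([500,54,360],rate=150)
    env.reach([420,-200,360],quat(best([420,-200,360],0)[1]));env.hold(.5)
    ims={n:viewer.camera(n) for n in P};t=[]
    for n,X in(("side",(500,54,120)),("top",(500,54,100))):
        c=proj(n,[X])[0].astype(int);t.append(cv2.resize(cv2.convertScaleAbs(crop(ims[n],c,45,1),alpha=1.4),(390,390),interpolation=cv2.INTER_CUBIC))
        for z,r in((106,24),(164,29),(192,29)):cv2.polylines(t[-1],[((proj(n,circ(500,54,z,r))-c+45.5)*390/90).astype(int)],True,(0,0,255),1)
        cv2.imwrite(f"pics/{n}5.png",ims[n])
    cv2.imwrite("pics/m5.png",np.hstack(t));st("end")
```

```text
pre [500.28  53.96 270.57] [-0.4  1.1 -2.4] 57.5 47.2
down True want 250 [499.85  53.98 249.97] [-0.8 -0.3  4.2] 57.28 48.0
end [ 420.05 -199.91  360.01] [ 0.2  0.  -0.5] 87.59 51.1
```

View pics/m5.png

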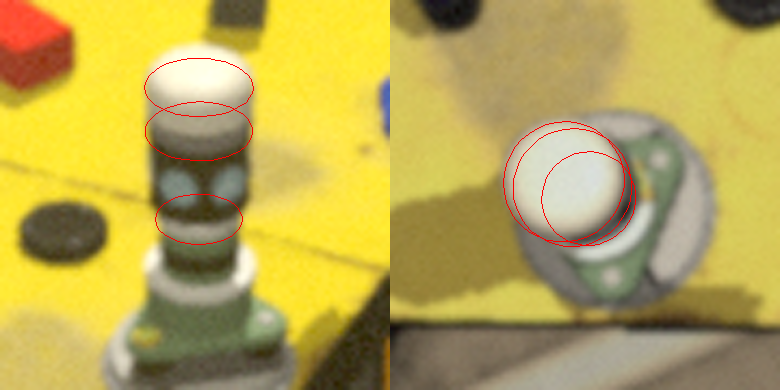

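The full stack stands upright with the antenna seated, matching the predicted rings. The robot is clear, so I'm handing in.

```bash
python3 -c "
from station import workorder
print(workorder.sign_off())"
```

```text
the job is handed in; nothing more can be done
None
```

The survey target is built on the pillar (tribrach, carrier, prism, antenna): each part stopped within 0.2 mm of its seated height and the stack looked upright in the last pictures. I handed it in at about 51 s, but the hand-in returned no verdict; I never moved the eyepiece, lens cap, battery or look-alikes.

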